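# Locate a blank in the drill jig and latch the strap

### The job

Get the drill jig ready for drilling: the blank plate lies askew in it, so turn and slide it until it is hard up against all three locating pins, two along its long side and one at its end. Then swing the hinged strap down over it, sliding it sideways on its hinge pin as needed so that its slot goes over the spring hook, and press its tab until the hook snaps over and holds it. Use a light hand, nothing needs force, and leave the other things on the bench where they are.

Things in the scene. Friction and masses are not known exactly. Their poses are not given: they have to be found in the camera images.
- jig: drill jig bolted to the bench: dark steel base 190 (x) x 230 (y) x 20 mm (z) with pins, strap and hook. Origin: centre of the base's underside, on the bench; z up. 'jig (x, y, z)' in these texts means mm in this frame. Hinge cheeks at jig (+-50, 80), up to z 66, 91 mm apart. Catch cheeks x -18 to 18, y -98 to -70, up to z 45
- pin_a (a point): top of a locating pin for the plate's long side, jig (-55, 51, 38); all three pins are 12 mm thick and stand 18 mm above the base
- pin_b (a point): top of the other pin for the plate's long side, jig (45, 51, 38)
- pin_c (a point): top of the pin for the plate's end, jig (71, 0, 38)
- home (a point): where the middle of the plate's underside must come: jig (0, 0, 20), on the base's top; axes as the jig's
- plate: aluminium blank on the jig's base, 130 x 90 x 12 mm, 0.25 to 0.5 kg. Origin: underside of the corner by pins b and c; the plate reaches from there 130 mm along its -x and 90 mm along its -y. It starts turned 0.12 to 0.24 rad anticlockwise from the jig; pushing the opposite corner towards jig +y turns it home about pin b. Home: axes along the jig's, +y side touching pins a and b, +x end touching pin c
- plate_mid (a point): middle of the plate's underside, plate (-65, -45, 0) mm; axes as the plate's
- strap (a joint): angle of the hinged strap, rad: 0 closed (level along jig -y over the plate), 1.57 upright, 1.95 and -0.01 end stops. Aluminium bar 40 mm wide, 10 thick, reaching 220 mm from the hinge axis. Stiff hinge (0.26 N m): it stays where left. A sprung plunger under it meets the plate 0.05 rad before closing and lifts it again unless the hook has caught it; then it rests within 0.01 of 0
- strap_hinge (a point): middle of the strap's hinge pin, on the jig at jig (0, 80, 52); the pin runs along jig x. The strap also slides along this pin, up to 24 mm either way from the middle, with 4 N of friction: it starts anywhere in that range and its sideways place is not reported, so look or feel for its edges
- hook (a joint): angle of the spring hook, rad: 0 upright, at rest and again once it holds the strap; up to 0.15 while the strap slides down its ramp. 12 mm wide, at jig (0, -80), top at z 75. It must pass the strap's slot (20 mm wide, 146 to 166 mm from the hinge axis); a strap over 5 mm out of line is stopped by it at 0.15 to 0.2 rad. In line, 6 to 18 N on the tab (166 to 220 mm) snaps it in
- spanner: bystander, open-ended spanner, 190 mm, lying left of the jig
- piston: bystander, piston, 84 mm across, 62 mm high, standing beyond the jig
- gear: bystander, timing gear, 104 mm across, 24 mm high, lying beyond the jig
- screwdriver: bystander, screwdriver, 190 mm, lying right of the jig
- hammer: bystander, hammer, 260 mm, lying on the left
- can: bystander, spray can, 60 mm across, 170 mm high, on the left
- blanks: bystander, stack of three more blanks, 36 mm high, on the right
- dish: bystander, dish of bolts, 120 mm across, 28 mm high, near right
Not all that is in view belongs to the job. Of the things that look like the plate, the middle-sized one is meant.

How it is judged:
By the outcome, as a careful person would: the job done as asked, in the order asked, and still so for the second after the job is handed in, with the robot touching nothing.
It also fails if it takes over 72 s, if anything falls off the work surface, if the arm or the gripper's body presses on something with over 40 N, if the wrist force passes 120 N, or if a joint passes its speed limit or range.

### The arm

A 6-joint arm with a two-finger parallel gripper is mounted at the origin on the work surface. World frame = base frame: x ahead of the robot, y to its left, z up, the work surface at z = 0. Lengths are in m, angles in rad, forces in N, time in s.
With the tool pointing down it reaches from about 0.275 to 0.825 m from the base axis. Payload 4.9 kg.
Tool frame: the origin (TCP) lies midway between the tips of the shut fingers; the grasp point (between the pads) lies 19 mm behind it (bot.grip_depth is the distance from the TCP to the grasp point, in m); y points along the fingers, x is the direction in which the jaws open and shut, and the axes are right-handed (so a half turn about y gives the same grasp; the last joint's range is limited). The gripper opens to 85 mm and grips with 20 to 120 N. Pads are 22 mm wide; open, the fingers measure 114 mm over their backs; the gripper's body (76 mm by 85 mm) begins 54 mm behind the grasp point. The pads swing forward as they close: fully open they stand 13 mm farther back than shut.
Start: joints at [1.009, 0.326, -0.193, 1.052, 0, 1.437], TCP at [0.228, 0.5, 0.231] pointing down, gripper open.
Joint ranges: [-2.65, 2.65], [-0.97, 1.79], [-1.3, 1.35], [-1.93, 2.1], [-1.47, 1.37], [-3.14, 3.14]. Speed limits (rad/s): [2.57, 2.57, 3.14, 3.14, 3.14, 3.14].

### API

Orientations are given as a unit quaternion [w, x, y, z].
In Python, from cell import bot gives the robot as it stands. Calls block until the motion is done:
- bot.move_pose(position, orientation): joint-space move of the TCP to a pose.
- bot.move_linear(position, speed=0.15, rotation=None, until_force=None): straight line of the TCP; rotation=None keeps the orientation; speed is the mean speed in m/s. With until_force (N) it stops when the force on the tool has changed by that much, and returns True; else False.
- bot.goto_joints(angles): joint-space move.
- bot.set_gripper(opening, grasp_force=None): opening from 0.0 (shut) to 1.0 (fully open); grasp_force is the grip in N (None keeps the last); returns when the fingers have stopped.
- bot.wait(seconds).
- bot.solve_ik(position, orientation): joint angles nearest the present ones, or None.
- bot.camera(name): name is "scene" or "top" or "wrist"; returns the picture (420x560x3 uint8, red, green, blue); there is no depth.
- bot.calibration(name): a dict with "mtx" (3x3 intrinsics, pixels), "extrinsics" (4x4, takes a point from world to camera coordinates); the wrist camera has in their place "hand_eye" (4x4, takes a point from camera to tool coordinates, whose origin is the TCP and whose axes are the tool frame's). Camera axes: x right, y down, z forward; pixel columns grow to the right and rows downward; lengths in m; the calibration is good to about 2 mm. The wrist camera is an equidistant fisheye: a pixel r from the principal point sees the ray r / f radians off the axis. A picture is of the moment at which its call begins: read the wrist's pose just before it. calibration takes no time and is no camera call.
A pose or a line that the arm cannot do raises bot.PlanningError and nothing moves.
- bot.close_job(): hands the job in, once; it reports no verdict.
Trained networks look in the newest picture that a camera, given by its name, has taken for a name from the list of things; names that differ only in an ending like _2 or _b are one class to them, and where a whole thing is asked for, a point or a joint stands for the part that bears it (a point fixed in the world has none). Each returns a list of dicts, best first, with "confidence" (0 to 1); they miss things now and then, are a little off and sometimes report something else, mostly with a low value. They report only what shows in the picture. A call takes as long as a camera call. They do not tell look-alikes from the thing itself.
- bot.search_frame(camera, thing): "bbox" ([left, top, width, height] in pixels, round what is visible of it).
Readings, each from a call of its own:
- bot.read_clock(): time.
- bot.read_joint_positions(): joint angles.
- bot.read_joint_vel(): joint speeds.
- bot.read_joint_efforts(): joint torques, N m.
- bot.read_position(): TCP position.
- bot.read_tool_rot(): TCP orientation.
- bot.read_ft_force(): force on the tool from outside, world axes, zero at the start.
- bot.read_moment(): the same for the moment, N m.
- bot.read_gripper_width(): opening from 0.0 (shut) to 1.0 (fully open).
Only numpy, scipy, OpenCV 4.12 (cv2) and the standard library are available. Lean on these libraries where they do the work, as an engineer would, in place of code of your own. Each camera call takes 0.05 s, during which the arm holds its last target.

## Working session

There is one attempt and no reset: what is moved stays moved. The work goes in short steps, each a Python script; the robot and the scene stay as the last script left them, time stands still between calls to the robot, and variables do not carry over. Pictures are saved under pics/ and viewed, and the job is handed in when it is done.

```bash
ls; mkdir -p pics; python3 - <<'E'
from cell import bot
import cv2,numpy as np
np.set_printoptions(precision=4,suppress=True)
for n in ("scene","top","wrist"):
    im=bot.camera(n); cv2.imwrite(f"pics/{n}0.png",im[:,:,::-1])
    c=bot.calibration(n); print(n,{k:np.array(v) for k,v in c.items()})
    for t in ("jig","plate","strap","hook","blanks"):
        print(t,[(d['bbox'],round(d['confidence'],2)) for d in bot.search_frame(n,t)][:3])
print(bot.read_clock(),bot.read_position(),bot.read_tool_rot())
E
```

```text
pics
scene {'mtx': array([[411.6488,   0.    , 276.5083],
       [  0.    , 411.6488, 212.599 ],
       [  0.    ,   0.    ,   1.    ]]), 'extrinsics': array([[ 0.1697,  0.9855,  0.007 , -0.0974],
       [ 0.832 , -0.1395, -0.5369, -0.4284],
       [-0.5281,  0.097 , -0.8436,  1.3963],
       [ 0.    ,  0.    ,  0.    ,  1.    ]])}
jig [([196.9, 158.4, 106.9, 132.6], 0.7)]
plate [([178.9, 144.3, 65.7, 44.7], 0.92), ([344.3, 252.9, 42.4, 38.2], 0.82), ([220.2, 208.4, 47.9, 56.4], 0.64)]
strap [([269.0, 155.3, 24.5, 71.5], 0.94), ([197.2, 158.1, 107.6, 129.5], 0.43)]
hook [([211.3, 235.8, 10.9, 12.7], 0.43)]
blanks []
top {'mtx': array([[404.3904,   0.    , 273.012 ],
       [  0.    , 404.3904, 213.8446],
       [  0.    ,   0.    ,   1.    ]]), 'extrinsics': array([[-0.0031, -1.    , -0.006 ,  0.0032],
       [-0.9856,  0.0041, -0.1688,  0.5463],
       [ 0.1689,  0.0054, -0.9856,  1.2633],
       [ 0.    ,  0.    ,  0.    ,  1.    ]])}
jig [([258.3, 166.0, 77.7, 65.6], 0.86)]
plate [([205.7, 152.2, 21.4, 27.9], 0.95), ([282.4, 179.2, 35.5, 39.7], 0.89), ([289.6, 257.8, 60.9, 43.2], 0.56)]
strap [([264.4, 184.1, 15.7, 28.3], 0.67)]
hook []
blanks [([396.9, 201.4, 32.3, 44.1], 0.68)]
wrist {'mtx': array([[325.1923,   0.    , 284.3978],
       [  0.    , 325.1923, 217.2092],
       [  0.    ,   0.    ,   1.    ]]), 'hand_eye': array([[ 1.    ,  0.0006,  0.0006, -0.0004],
       [-0.0004, -0.2753,  0.9614, -0.1439],
       [ 0.0008, -0.9614, -0.2753,  0.07  ],
       [ 0.    ,  0.    ,  0.    ,  1.    ]])}
jig [([100.4, 413.8, 24.0, 5.0], 0.54)]
plate [([2.8, 335.8, 35.7, 48.0], 0.67), ([100.8, 413.9, 22.0, 6.1], 0.37)]
strap []
hook [([99.2, 414.5, 23.1, 3.8], 0.44)]
blanks []
0.9 [0.2282 0.5004 0.2313] [ 0.5948 -0.5947 -0.3825  0.3825]
```

```bash
python3 - <<'E'
import cv2
a=cv2.imread('pics/scene0.png'); cv2.imwrite('pics/scene0c.png',cv2.resize(a[130:310,160:400],(800,600),interpolation=cv2.INTER_CUBIC))
a=cv2.imread('pics/top0.png'); cv2.imwrite('pics/top0c.png',cv2.resize(a[150:250,240:373],(798,600),interpolation=cv2.INTER_CUBIC))
E
```

```text
(no output)
```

View pics/scene0.png

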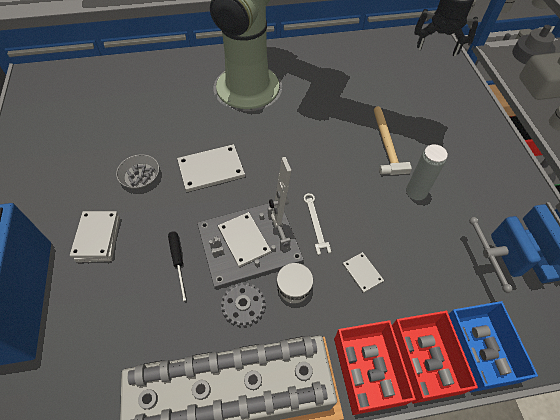

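View pics/top0.png

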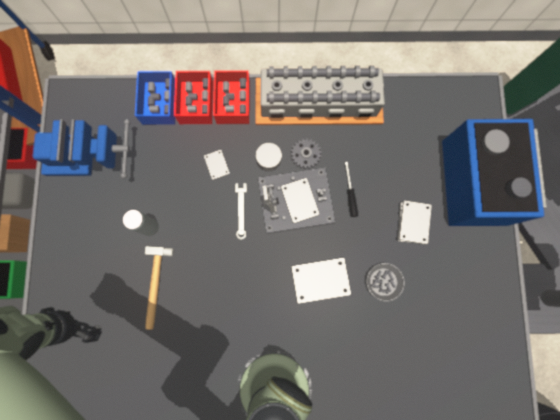

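View pics/wrist0.png

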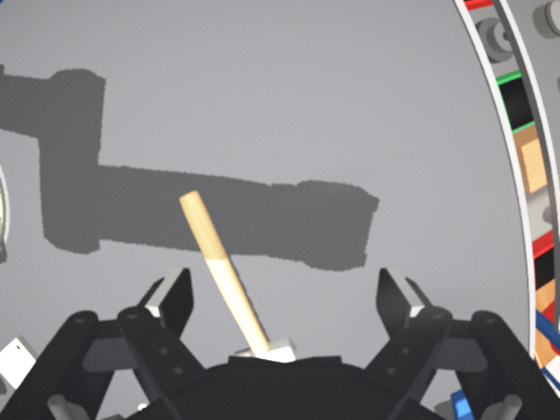

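```bash
sleep 1
```

```text
(no output)
```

View pics/scene0c.png

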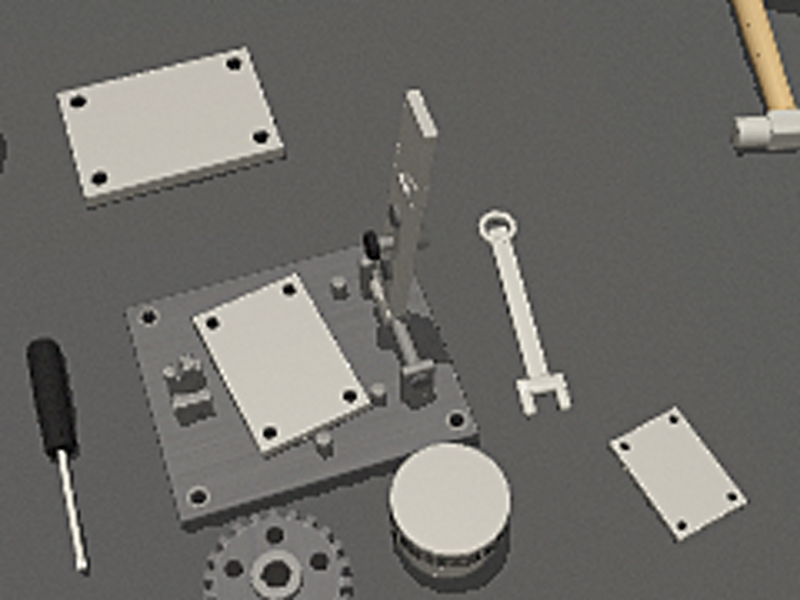

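View pics/top0c.png

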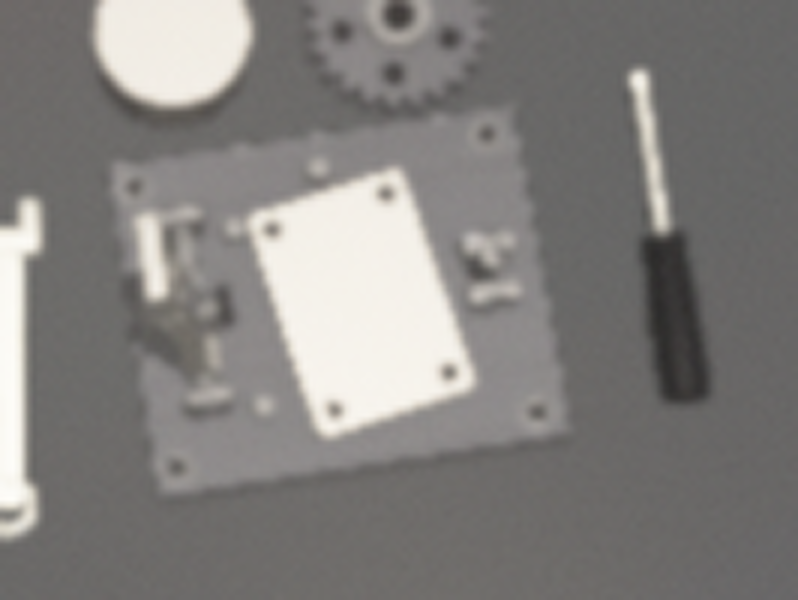

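```bash
cat > h.py <<'E'
import numpy as np,cv2
from scipy.optimize import least_squares
from scipy.spatial.transform import Rotation as R
np.set_printoptions(precision=4,suppress=True)
def proj(c,P):
    P=np.atleast_2d(P); E=np.array(c['extrinsics']);K=np.array(c['mtx'])
    q=P@E[:3,:3].T+E[:3,3]; q=q@K.T; return q[:,:2]/q[:,2:]
def J2W(j,P):  # jig mm -> world m ; j=(x,y,th)
    P=np.atleast_2d(np.array(P,float))/1000; c,s=np.cos(j[2]),np.sin(j[2])
    return np.c_[j[0]+c*P[:,0]-s*P[:,1], j[1]+s*P[:,0]+c*P[:,1], P[:,2]]
def wproj(c,pos,q,P): # wrist fisheye
    P=np.atleast_2d(P); Rt=R.from_quat([q[1],q[2],q[3],q[0]]).as_matrix()
    t=(P-pos)@Rt; H=np.array(c['hand_eye']); d=(t-H[:3,3])@H[:3,:3]
    K=np.array(c['mtx']); r=np.hypot(d[:,0],d[:,1]); th=np.arctan2(r,d[:,2])
    return np.c_[K[0,2]+K[0,0]*th*d[:,0]/r, K[1,2]+K[1,1]*th*d[:,1]/r]
def Q(M): q=R.from_matrix(M).as_quat(); return [q[3],q[0],q[1],q[2]]
def down(yaw): # tool y=-z world, tool x at angle yaw
    x=np.array([np.cos(yaw),np.sin(yaw),0]); y=np.array([0,0,-1.]); return Q(np.c_[x,y,np.cross(x,y)])
E
python3 - <<'E'
from h import *
from cell import bot
S=bot.calibration('scene');T=bot.calibration('top')
# TL(far-left: +x+y) etc in top crop
tp=[((112,163),(95,115,20)),((515,110),(95,-115,20)),((568,432),(-95,-115,20)),((160,493),(-95,115,20)),((318,165),(71,0,38)),((235,228),(45,51,38)),((264,404),(-55,51,38))]
sp=[((127,312),(-95,-115,20)),((476,438),(95,115,20)),((183,518),(95,-115,20)),((340,280),(-55,51,38)),((323,436),(71,0,38)),((378,388),(45,51,38))]
def f(j):
    a=proj(T,J2W(j,[p[1] for p in tp]))-np.array([(240+p[0][0]/6,150+p[0][1]/6) for p in tp])
    b=proj(S,J2W(j,[p[1] for p in sp]))-np.array([(160+p[0][0]/3.333,130+p[0][1]/3.333) for p in sp])
    return np.r_[a.ravel(),b.ravel()]
r=least_squares(f,[.5,0,.1]); print(r.x, r.fun.reshape(-1,2))
j=r.x
print(proj(S,J2W(j,[[0,80,52],[0,-80,75]])))
print(bot.read_joint_positions())
# candidates of wrist view
import itertools
for yaw in (j[2],j[2]+np.pi/2,j[2]-np.pi/2,j[2]+np.pi):
    q=down(yaw); M=R.from_quat([q[1],q[2],q[3],q[0]]).as_matrix()
    for dx in (0,):
        p=J2W(j,[0,0,300])[0]
        print(yaw,M[:,2],bot.solve_ik(p,q))
E
```

```text
[ 0.5999 -0.0759  0.1419] [[-0.6565 -0.4835]
 [-0.231  -1.3232]
 [ 0.5392  0.1954]
 [-0.6481  0.1119]
 [ 0.1806 -0.1922]
 [-0.072  -0.9297]
 [-0.39   -0.6511]
 [-0.9106 -2.0481]
 [ 1.1263 -1.6777]
 [-1.1336  0.7175]
 [-0.2102 -0.0155]
 [-0.1971  0.1665]
 [-0.0077 -0.088 ]]
[[278.9288 225.6104]
 [216.131  238.0367]]
[ 1.0088  0.3261 -0.1926  1.052   0.      1.4366]
0.14186910421419424 [-0.1414  0.99    0.    ] [-0.2478  0.3991  0.0895  1.2613  0.      1.1811]
1.7126654310090907 [-0.99   -0.1414  0.    ] [-0.2478  0.3991  0.0895  1.2613  0.     -0.3897]
-1.4289272225807024 [0.99   0.1414 0.    ] [-0.2478  0.3991  0.0895  1.2613  0.      2.7519]
3.2834617578039875 [ 0.1414 -0.99    0.    ] [-0.2478  0.3991  0.0895  1.2613  0.     -1.9605]
```

```bash
cat >> h.py <<'E'
def strap(a,d,s,w,t): # jig mm
    return [d+w, 80-s*np.cos(a)+t*np.sin(a), 52+s*np.sin(a)+t*np.cos(a)]
E
python3 - <<'E'
from h import *
from cell import bot
S=bot.calibration('scene');T=bot.calibration('top')
j=[.5999,-.0759,.1419]
def pts(a,d): return J2W(j,[strap(a,d,220,w,t) for w in(-20,20) for t in (-5,5)]) # t=+5 is +y side upright
spx=np.array([(405,95),(420,90),(418,137),(437,128)])/3.333+[160,130]
tpx=np.array([(170,297),(148,300),(160,212),(137,215)])/6+[240,150]
tpx=tpx[[0,1,2,3]]
def f(x):
    P=pts(*x); return np.r_[(proj(S,P)-spx).ravel(),(proj(T,P)-tpx).ravel()]
for g in ([1.5,0],):
    r=least_squares(f,g); print(r.x,r.fun.reshape(-1,2))
for z in (.32,.36): 
  for dx in (0,40):
    print(bot.solve_ik(J2W(j,[dx,-30,z*1000])[0],down(j[2]+np.pi/2)))
E
```

```text
[  1.6576 -18.5904] [[-0.7002 -1.9497]
 [-0.7865 -1.2677]
 [ 1.3983 -0.4578]
 [ 0.1993  1.3652]
 [ 0.2627 -0.5157]
 [ 0.2731 -0.4215]
 [-0.1784 -0.6638]
 [ 0.0224 -0.5645]]
[-0.2933  0.4122  0.159   1.3176  0.     -0.4352]
[-0.2672  0.493   0.2849  1.3627  0.     -0.4091]
[-0.2933  0.4096  0.2541  1.4154  0.     -0.4352]
[-0.2672  0.4944  0.386   1.4625  0.     -0.4091]
```

```bash
cat > t.py <<'E'
E
python3 - <<'E'
from h import *
from cell import bot
j=[.5999,-.0759,.1419]
p=bot.read_position(); 
bot.move_pose([p[0]+.05,p[1]-.05,.40],bot.read_tool_rot())
q=down(j[2]+np.pi/2)
bot.move_pose(J2W(j,[20,-45,400])[0],q)
bot.set_gripper(0.0)
bot.move_linear(J2W(j,[20,-45,270])[0],speed=.2)
pos=bot.read_position();qq=bot.read_tool_rot()
im=bot.camera('wrist'); cv2.imwrite('pics/w1.png',im[:,:,::-1])
np.savez('w1.npz',pos=pos,q=qq)
for t in ("pin_a","plate","strap","hook"):
        print(t,[(d['bbox'],round(d['confidence'],2)) for d in bot.search_frame('wrist',t)][:3])
print(pos,qq,bot.read_clock(),bot.read_ft_force())
c=bot.calibration('wrist')
P=[(-95,-115,20),(95,115,20),(95,-115,20),(-95,115,20),(-55,51,38),(45,51,38),(71,0,38),(0,-80,75)]
uv=wproj(c,pos,qq,J2W(j,P)); print(uv)
b=im[:,:,::-1].copy()
for u in uv: cv2.circle(b,tuple(int(round(v)) for v in u),3,(0,0,255),1)
cv2.imwrite('pics/w1b.png',cv2.resize(b,(800,600),interpolation=cv2.INTER_CUBIC))
E
```

```text
pin_a [([227.3, 90.9, 322.9, 151.4], 0.87), ([234.1, 238.1, 74.4, 57.4], 0.72)]
plate [([451.9, 244.4, 36.1, 58.1], 0.77), ([265.1, 106.2, 91.7, 117.2], 0.68), ([223.3, 1.2, 136.3, 6.1], 0.63)]
strap [([384.4, 137.7, 165.4, 98.1], 0.8)]
hook [([245.3, 161.9, 15.2, 13.9], 0.77)]
[ 0.6266 -0.1178  0.2712] [-0.4628  0.4638  0.5344 -0.534 ] 5.8417 [ 0.4288 -0.6011  0.2873]
[[226.7181  90.2587]
 [402.9847 239.3797]
 [231.073  240.047 ]
 [412.422   95.5687]
 [367.0958 123.6574]
 [363.5205 206.4456]
 [321.5742 226.8738]
 [251.7404 173.4692]]
```

View pics/w1b.png

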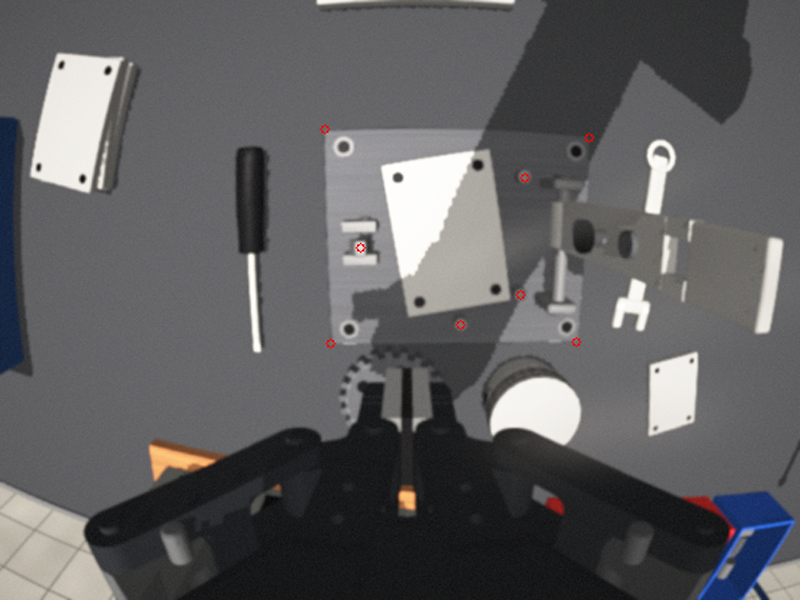

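```bash
python3 - <<'E'
import cv2
a=cv2.imread('pics/w1.png'); cv2.imwrite('pics/w1c.png',cv2.resize(a[82:250,218:418],(800,672-0)[:2],interpolation=cv2.INTER_CUBIC)[:600]) 
E
```

```text
(no output)
```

View pics/w1c.png

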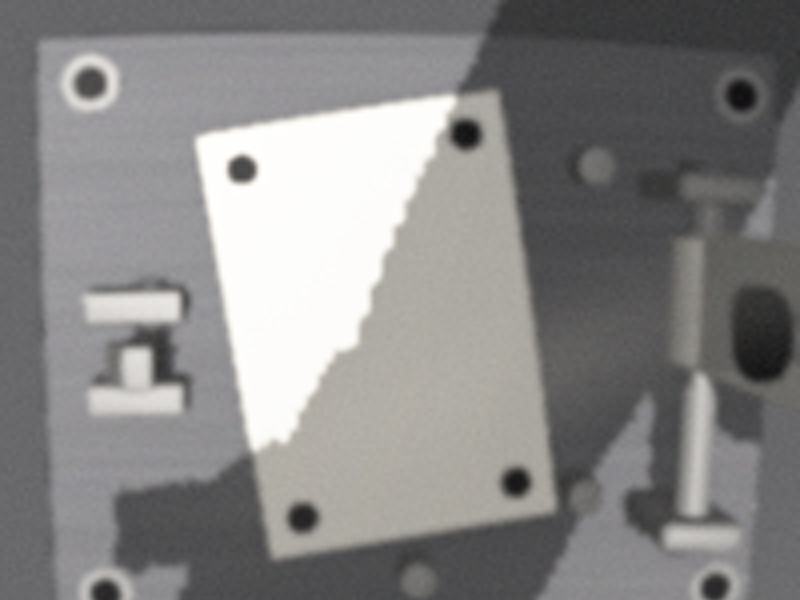

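```bash
python3 - <<'E'
from h import *
from cell import bot
c=bot.calibration('wrist'); d=np.load('w1.npz')
off=np.array([218,82])
pp=np.array([(597,165),(583,496),(418,578),(136,350),(40,38),])/4+off
P=[(-55,51,38),(45,51,38),(71,0,38),(0,-80,75),(-95,-115,20)]
def f(j): return (wproj(c,d['pos'],d['q'],J2W(j,P))-pp)[:3].ravel()
r=least_squares(f,[.6,-.076,.142]);print(r.x,r.fun.reshape(-1,2),'all',(wproj(c,d['pos'],d['q'],J2W(r.x,P))-pp))
j=r.x
cp=np.array([(196,136),(500,92),(555,512),(272,558)])/4+off
def pl(x): # plate origin jig mm & angle
    C=np.array([(-130,-90),(-130,0),(0,0),(0,-90)],float); cc,s=np.cos(x[2]),np.sin(x[2])
    return np.c_[C@np.array([[cc,s],[-s,cc]])+x[:2],[32]*4]
g=lambda x:(wproj(c,d['pos'],d['q'],J2W(j,pl(x)))-cp).ravel()
r=least_squares(g,[60,40,.15]);print(r.x,r.fun,'\n',pl(r.x)[:,:2])
E
```

```text
[ 0.5995 -0.0755  0.1468] [[-0.0119 -0.0787]
 [ 0.3116 -0.0162]
 [-0.2865  0.1112]] all [[-0.0119 -0.0787]
 [ 0.3116 -0.0162]
 [-0.2865  0.1112]
 [ 0.1458  4.0183]
 [-1.309  -1.0561]]
[51.9937 43.9917  0.1624] [ 0.0188 -0.0183  0.0764 -0.5428  0.4147  0.2676 -0.4751  0.3604] 
 [[-61.7405 -65.847 ]
 [-76.2951  22.9683]
 [ 51.9937  43.9917]
 [ 66.5483 -44.8236]]
```

```bash
cat >> h.py <<'E'
J=[.5997,-.0757,.1445]
def W(x,y,z): return J2W(J,[x,y,z])[0]
def w2j(p):
    c,s=np.cos(J[2]),np.sin(J[2]); d=(np.array(p)-[J[0],J[1],0])*1000
    return np.array([c*d[0]+s*d[1],-s*d[0]+c*d[1],d[2]])
def fj(f): c,s=np.cos(J[2]),np.sin(J[2]); return np.array([c*f[0]+s*f[1],-s*f[0]+c*f[1],f[2]])
E
python3 - <<'E'
from h import *
from cell import bot
q=down(J[2]+np.pi)
for z in (160,14):
  for y in (-88,-50): print(bot.solve_ik(W(0,y,z),q))
bot.set_gripper(1.0)
bot.move_pose(W(0,-90,160),q)
print(bot.read_joint_positions(),w2j(bot.read_position()),bot.read_clock())
print(bot.move_linear(W(0,-90,15),speed=.12,until_force=6),w2j(bot.read_position()))
print(bot.read_ft_force(),bot.read_clock())
im=bot.camera('wrist'); cv2.imwrite('pics/w2.png',im[:,:,::-1])
im=bot.camera('scene'); cv2.imwrite('pics/s2.png',cv2.resize(im[130:310,160:400,::-1],(800,600)))
E
```

```text
[-0.3762  0.5306 -0.062   0.9781  0.     -2.0915]
[-0.3225  0.5057 -0.1043  0.9608  0.     -2.0378]
[-0.3762  0.6838 -0.2068  0.6802  0.     -2.0915]
[-0.3225  0.6633 -0.249   0.6585  0.     -2.0378]
[-0.3789  0.5318 -0.0592  0.9793  0.     -2.0937] [  0.2383 -90.0493 160.3242] 8.0917
False [  0.6546 -90.3491  15.8466]
[ 0.5646  0.6797 -0.5385] 9.45
```

View pics/w2.png

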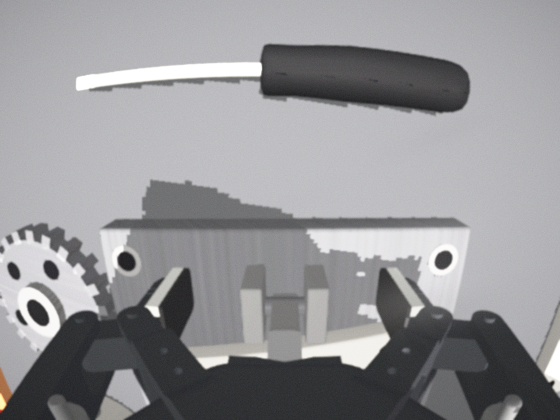

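View pics/s2.png

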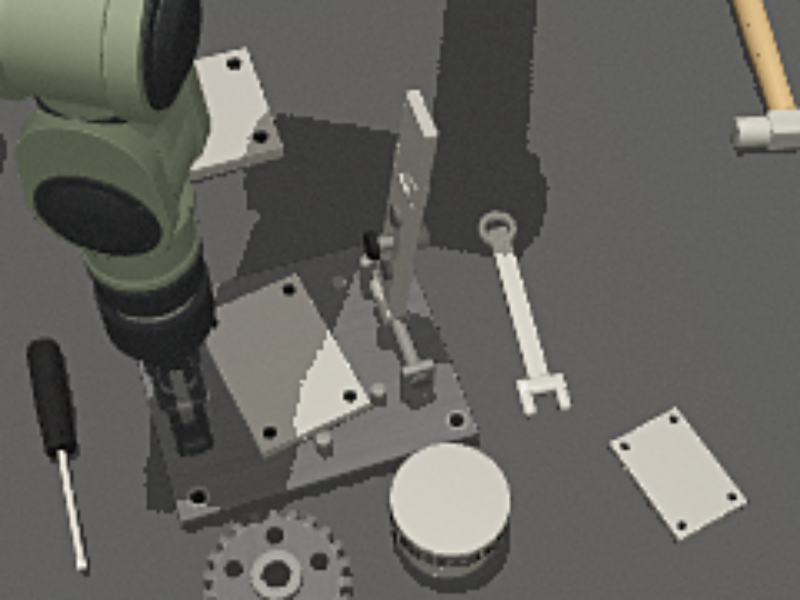

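```bash
python3 - <<'E'
from h import *
from cell import bot
print(bot.move_linear(W(0,-90,9),speed=.08,until_force=6),w2j(bot.read_position()))
f0=bot.read_ft_force()
print(bot.move_linear(W(0,-66,9),speed=.06,until_force=6),w2j(bot.read_position()),fj(bot.read_ft_force()-f0))
print(bot.move_linear(W(0,-50,9),speed=.025,until_force=7),w2j(bot.read_position()),fj(bot.read_ft_force()-f0))
print(bot.read_moment(),bot.read_clock())
im=bot.camera('scene'); cv2.imwrite('pics/s3.png',cv2.resize(im[130:310,160:400,::-1],(800,600)))
E
```

```text
False [ -0.3878 -89.8086   8.5884]
False [  0.2611 -65.2846   9.1104] [-0.1779  0.7031  0.4689]
True [ -1.4218 -56.194    8.6387] [-1.3246 -0.4436  0.8637]
[-0.1664 -0.0006  0.0319] 10.8333
```

View pics/s3.png

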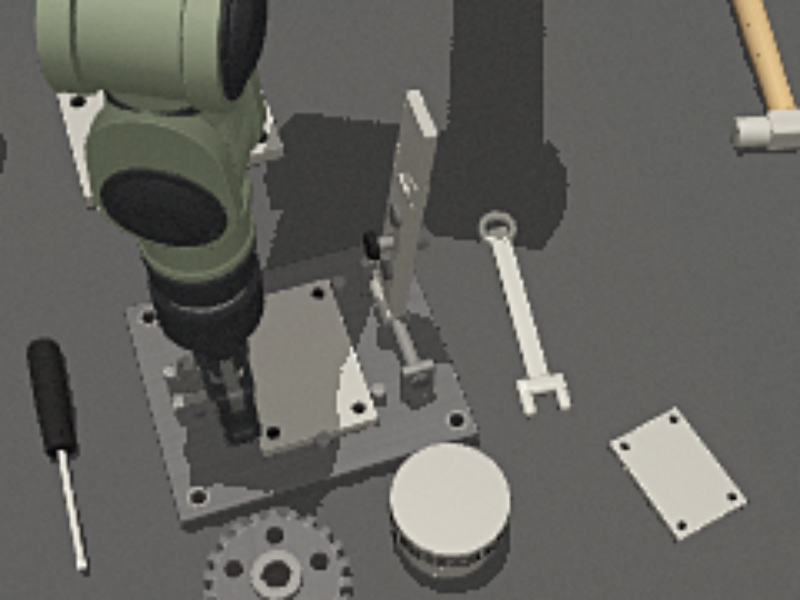

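```bash
python3 - <<'E'
from h import *
from cell import bot
bot.move_linear(W(0,-70,9),speed=.1)
bot.move_linear(W(0,-72,95),speed=.25)
bot.set_gripper(0.0)
bot.move_linear(W(-112,0,80),speed=.3)
print(bot.move_linear(W(-112,0,25),speed=.12,until_force=6),w2j(bot.read_position()))
f0=bot.read_ft_force()
print(bot.move_linear(W(-95,0,25),speed=.06,until_force=6),w2j(bot.read_position()),fj(bot.read_ft_force()-f0))
print(bot.move_linear(W(-74,0,25),speed=.025,until_force=7),w2j(bot.read_position()),fj(bot.read_ft_force()-f0))
print(bot.read_clock())
im=bot.camera('scene'); cv2.imwrite('pics/s4.png',cv2.resize(im[130:310,160:400,::-1],(800,600)))
E
```

```text
False [-111.3143   -0.4957   25.146 ]
False [-94.3515  -0.0715  25.2942] [-1.2739 -0.6967  0.2028]
True [-76.6621   0.0335  24.4425] [-1.5834 -0.2136  0.651 ]
14.8583
```

View pics/s4.png

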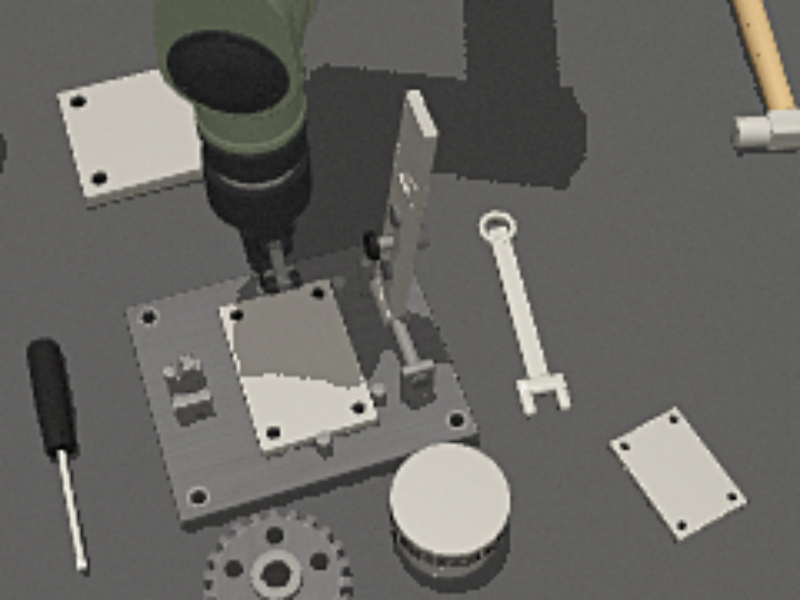

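```bash
cat > view.py <<'E'
from h import *
from cell import bot
def view(name,crop=None):
    pos=bot.read_position();qq=bot.read_tool_rot();im=bot.camera('wrist')
    cv2.imwrite(f'pics/{name}.png',im[:,:,::-1]); np.savez(name+'.npz',pos=pos,q=qq); return im,pos,qq
E
python3 - <<'E'
from view import *
bot.move_linear(W(-84,0,25),speed=.1)
bot.move_linear(W(-88,0,60),speed=.2)
bot.move_linear(W(5,-10,220),speed=.3)
im,pos,q=view('w5')
print(w2j(pos),bot.read_clock())
c=bot.calibration('wrist')
home=[(-65,-45,32),(-65,45,32),(65,45,32),(65,-45,32)]
pins=[(-55,51,38),(45,51,38),(71,0,38),(0,-80,75)]
print(wproj(c,pos,q,J2W(J,home+pins)))
E
```

```text
[  3.643   -9.4298 217.8913] 16.3
[[348.4107 161.3522]
 [344.517  243.6606]
 [225.7863 244.1849]
 [221.9374 161.4852]
 [336.1774 250.9027]
 [243.536  251.4314]
 [216.976  205.4768]
 [286.0911 126.1784]]
```

View pics/w5.png

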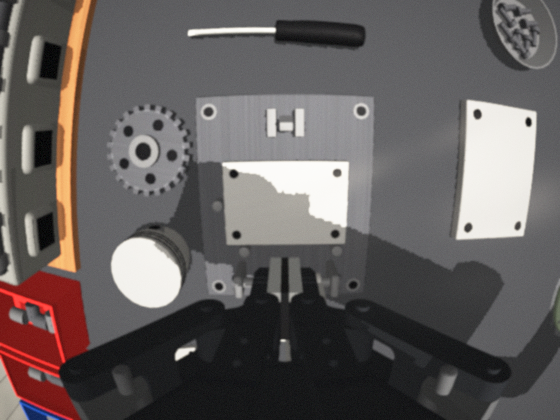

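```bash
python3 - <<'E'
import cv2
a=cv2.imread('pics/w5.png'); cv2.imwrite('pics/w5c.png',cv2.resize(a[120:270,190:390],(800,600),interpolation=cv2.INTER_CUBIC)) 
E
```

```text
(no output)
```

View pics/w5c.png

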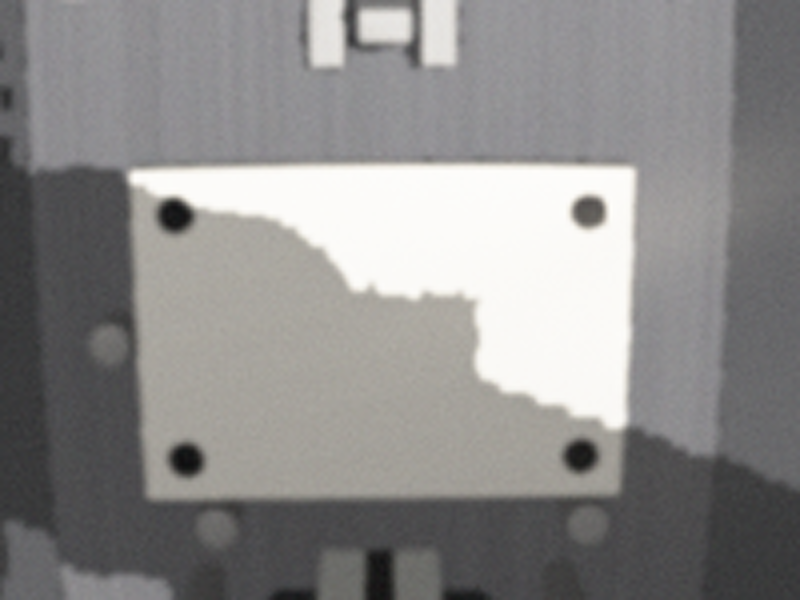

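```bash
python3 - <<'E'
from view import *
bot.move_linear(W(-92,0,70),speed=.35)
bot.move_linear(W(-92,0,25),speed=.15)
f0=bot.read_ft_force()
print(bot.move_linear(W(-82,0,25),speed=.05,until_force=6),w2j(bot.read_position()))
print(bot.move_linear(W(-71,0,25),speed=.02,until_force=9),w2j(bot.read_position()),fj(bot.read_ft_force()-f0))
bot.move_linear(W(-84,0,25),speed=.1)
bot.move_linear(W(-88,0,60),speed=.2)
bot.move_linear(W(5,-45,200),speed=.3)
im,pos,q=view('w6')
print(w2j(pos),bot.read_clock())
c=bot.calibration('wrist')
home=[(-65,-45,32),(-65,45,32),(65,45,32),(65,-45,32)]
pins=[(-55,51,38),(45,51,38),(71,0,38),(0,-80,75)]
uv=wproj(c,pos,q,J2W(J,home+pins)); print((uv-[190,120])*4)
cv2.imwrite('pics/w6c.png',cv2.resize(im[120:270,190:390,::-1],(800,600),interpolation=cv2.INTER_CUBIC)) 
E
```

```text
False [-80.9222  -0.289   25.7209]
True [-76.7025   0.2169  24.3327] [-1.7624 -1.0296  2.0872]
[  3.6635 -44.2644 197.9204] 19.5667
[[640.2365 313.0812]
 [619.26   639.9029]
 [136.2636 644.074 ]
 [114.7041 315.3944]
 [585.1854 671.0276]
 [208.9006 675.223 ]
 [ 97.471  495.3208]
 [382.2445 192.9463]]
```

View pics/w6c.png

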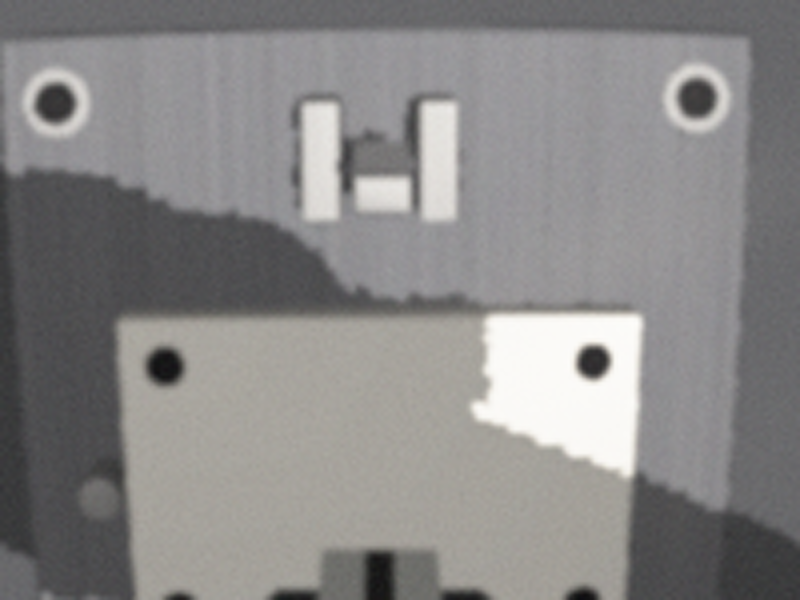

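View pics/w6.png

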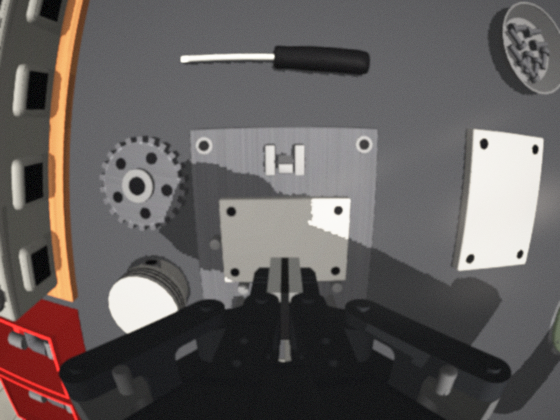

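```bash
python3 - <<'E'
from view import *
bot.set_gripper(1.0)
q=down(J[2]+np.pi)
bot.move_linear(W(-15,-20,330),speed=.3)
bot.move_linear(W(-15,97,330),speed=.3)
print(w2j(bot.read_position()),bot.read_clock())
im,pos,qq=view('w7')
im=bot.camera('scene'); cv2.imwrite('pics/s7.png',cv2.resize(im[80:290,160:440,::-1],(800,600)))
E
```

```text
[-15.5801  97.7642 328.3814] 21.4917
```

View pics/w7.png

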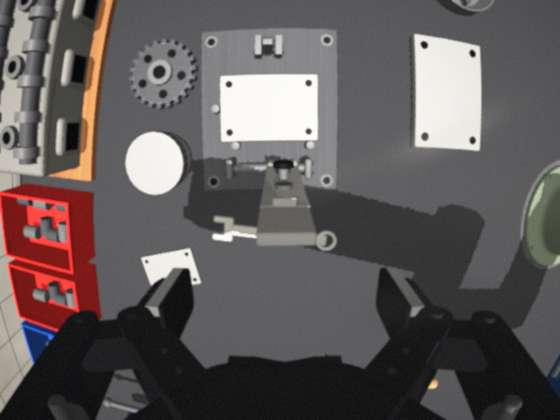

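View pics/s7.png

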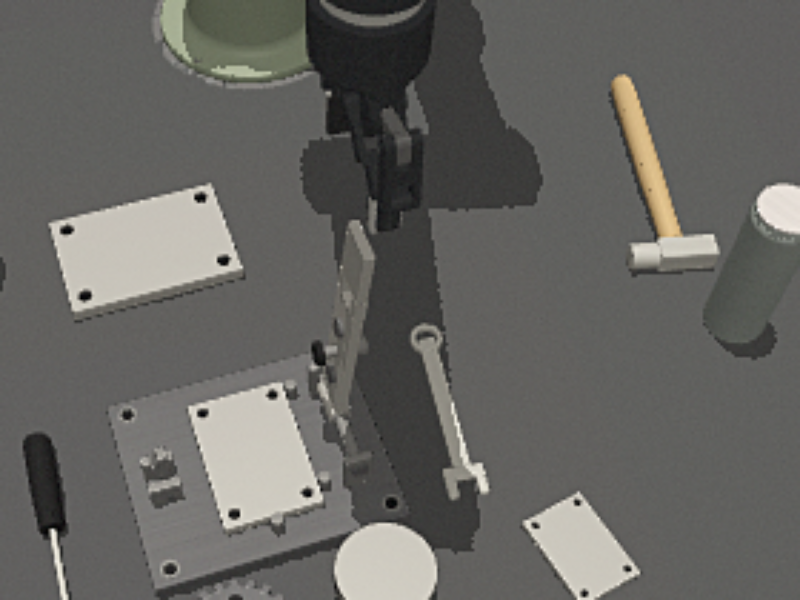

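```bash
python3 - <<'E'
from view import *
c=bot.calibration('wrist'); d=np.load('w7.npz')
a=cv2.imread('pics/w7.png'); cv2.imwrite('pics/w7c.png',cv2.resize(a[150:255,220:360],(800,600),interpolation=cv2.INTER_CUBIC))
for A in (1.57,1.62,1.66,1.7):
  for D in (-18,):
    print(A,wproj(c,d['pos'],d['q'],J2W(J,[strap(A,D,220,w,t) for w in(-20,20) for t in(-5,5)])).ravel())
E
```

```text
1.57 [317.3771 201.6636 316.9629 216.8044 254.3695 201.8523 254.7234 217.0502]
1.62 [316.915  218.29   316.3787 232.7446 254.7634 218.5412 255.2041 233.0465]
1.66 [316.4483 231.0504 315.8275 244.8325 255.1475 231.3466 255.6469 245.1732]
1.7 [315.9065 243.2245 315.2141 256.2488 255.5839 243.5603 256.1316 256.6225]
```

View pics/w7c.png

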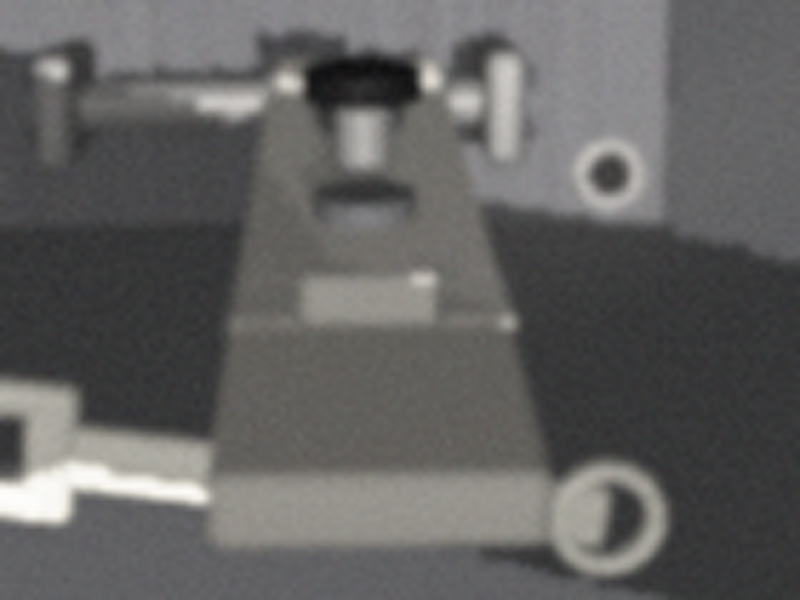

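```bash
python3 - <<'E'
from view import *
print(bot.move_linear(W(-18,98,222),speed=.15,until_force=5),w2j(bot.read_position()))
print(bot.set_gripper(0.0,grasp_force=20),bot.read_gripper_width(),bot.read_ft_force())
f0=bot.read_ft_force()
print(bot.move_linear(W(0,98,222),speed=.05,until_force=15),w2j(bot.read_position()),fj(bot.read_ft_force()-f0),bot.read_gripper_width())
print(bot.read_clock())
im,pos,qq=view('w8')
im=bot.camera('scene'); cv2.imwrite('pics/s8.png',cv2.resize(im[80:290,160:440,::-1],(800,600)))
E
```

```text
False [-17.4759  97.5071 222.7778]
False 0.4660108494940792 [ 0.7686 -0.2265  2.3134]
False [ -0.1863  98.0537 222.5239] [-3.3141  1.5997  4.1068] 0.46366517823913356
23.45
```

View pics/w8.png

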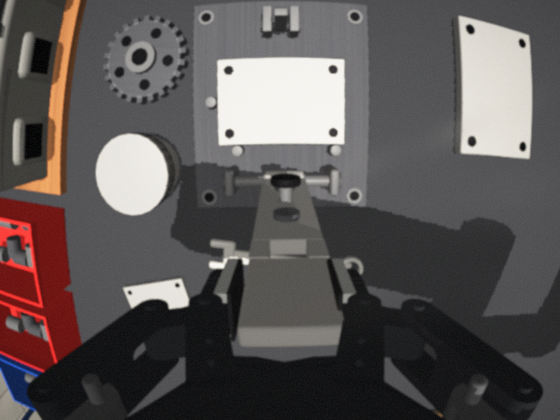

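View pics/s8.png

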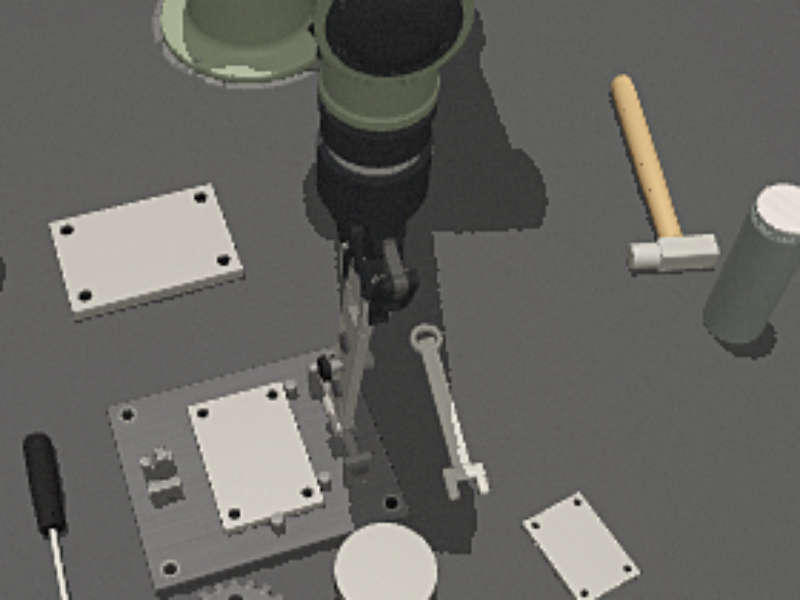

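```bash
cat > arc.py <<'E'
from view import *
g=24.; s=195.3
def tcp(a,x=0): return W(x,80-s*np.cos(a),52+s*np.sin(a)-g)
E
python3 - <<'E'
from arc import *
f0=bot.read_ft_force()
for a in np.linspace(1.66,.27,8)[1:]:
    h=bot.move_linear(tcp(a),speed=.15,until_force=20)
    print(round(a,2),h,w2j(bot.read_position()),fj(bot.read_ft_force()),round(bot.read_gripper_width(),3))
    if h: break
print(bot.read_clock())
im,pos,qq=view('w9')
im=bot.camera('scene'); cv2.imwrite('pics/s9.png',cv2.resize(im[80:290,160:440,::-1],(800,600)))
E
```

```text
1.46 False [ -0.1614  58.0068 221.8918] [-1.5799 -1.6424  1.2819] 0.463
1.26 False [ -0.2346  20.4976 213.6709] [-0.2128 -1.8647 -2.4225] 0.464
1.06 False [ -0.3483 -14.8353 198.2687] [-0.9165 -1.3139 -4.5462] 0.463
0.87 False [ -0.4768 -46.8233 176.1129] [ 0.4255 -0.7802 -3.4014] 0.46
0.67 False [ -0.4245 -73.6376 148.4006] [-1.8243 -2.2593 -3.0001] 0.467
0.47 False [ -0.1988 -94.3403 116.1678] [-2.1672 -2.0241 -2.0039] 0.463
0.27 False [   0.0088 -108.3557   80.1501] [-2.2308 -2.1396 -2.3442] 0.467
26.4083
```

View pics/w9.png

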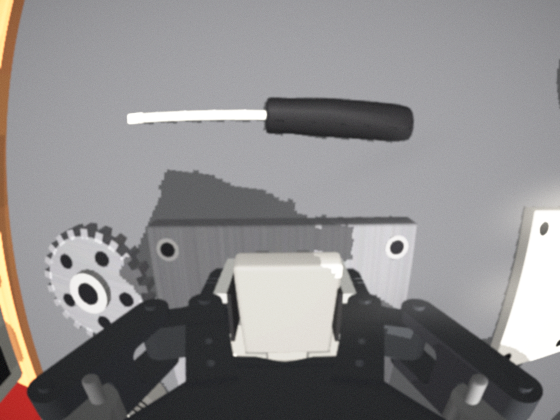

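View pics/s9.png

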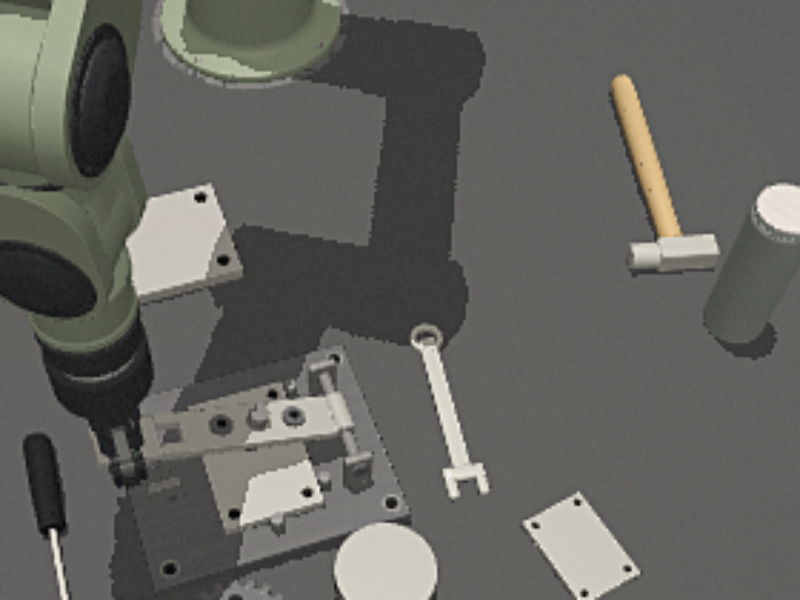

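```bash
python3 - <<'E'
from arc import *
for a in (.17,.08):
    h=bot.move_linear(tcp(a),speed=.06,until_force=8)
    print(round(a,2),h,w2j(bot.read_position()),w2j(tcp(a)),fj(bot.read_ft_force()),round(bot.read_gripper_width(),3))
    if h: break
print(bot.read_clock())
im=bot.camera('scene'); cv2.imwrite('pics/s10.png',cv2.resize(im[170:275,170:310,::-1],(800,600),interpolation=cv2.INTER_CUBIC))
E
```

```text
0.17 False [   0.0025 -112.6257   60.6987] [   0.     -112.4847   61.0413] [-1.2815 -3.102  -0.0682] 0.463
0.08 True [  -0.1617 -114.8757   43.5562] [   0.     -114.6754   43.6073] [-0.5285 -0.9955  0.7855] 0.463
27.3167
```

View pics/s10.png

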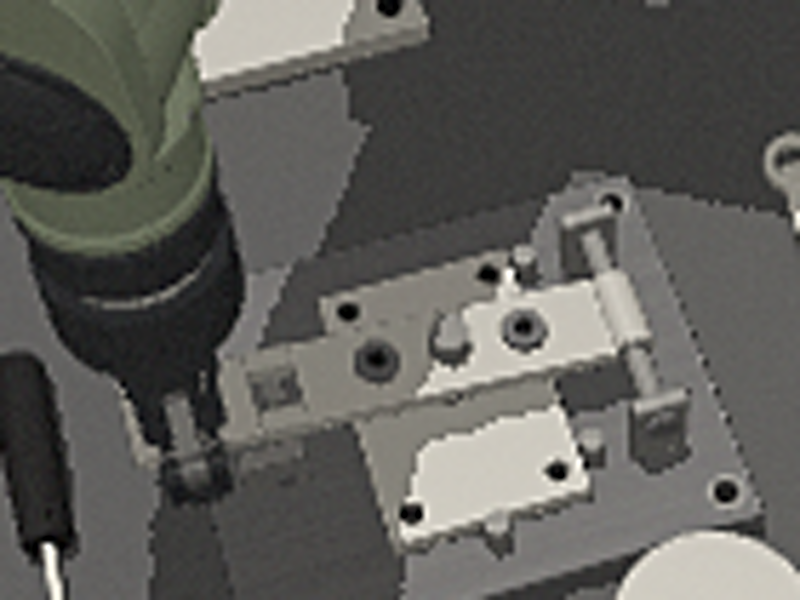

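```bash
python3 - <<'E'
from arc import *
bot.set_gripper(0.75)
bot.move_linear(W(0,-115,110),speed=.2)
bot.set_gripper(0.0)
im,pos,qq=view('w11')
im=bot.camera('scene'); cv2.imwrite('pics/s11.png',cv2.resize(im[170:275,170:310,::-1],(800,600),interpolation=cv2.INTER_CUBIC))
print(w2j(pos),bot.read_clock())
E
```

```text
[  -0.0274 -114.9936  109.8722] 28.925
```

View pics/s11.png

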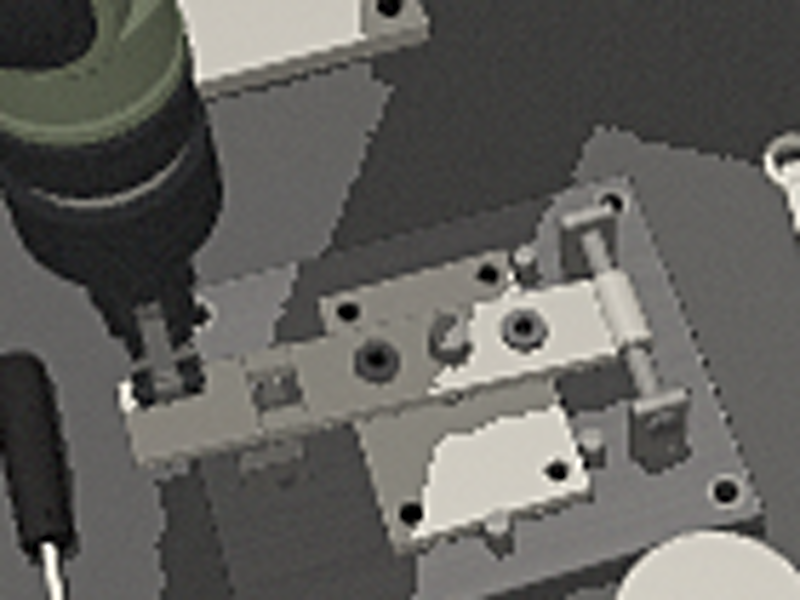

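View pics/w11.png

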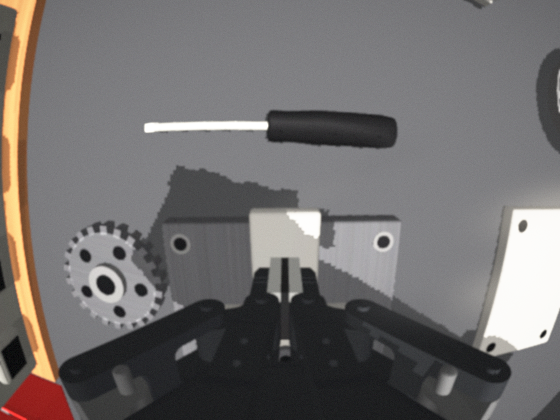

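```bash
python3 - <<'E'
from arc import *
f0=bot.read_ft_force()
print(bot.move_linear(W(0,-118,80),speed=.15,until_force=5),w2j(bot.read_position()))
for z in (74,70,67,64,62,60,58,57,56,55):
    h=bot.move_linear(W(0,-118,z),speed=.03,until_force=20)
    print(z,h,w2j(bot.read_position())[2],fj(bot.read_ft_force()-f0))
    if h: break
print(bot.read_clock())
im=bot.camera('scene'); cv2.imwrite('pics/s12.png',cv2.resize(im[170:275,170:310,::-1],(800,600),interpolation=cv2.INTER_CUBIC))
E
```

```text
False [  -0.6504 -117.5736   79.4202]
74 False 74.32416562040656 [1.1479 0.6141 1.0828]
70 False 70.03256183801633 [ 2.1745 -1.0324  1.8427]
67 False 67.08970217266804 [ 1.5783 -1.3561  2.7456]
64 False 64.21636697659522 [ 2.3354 -0.8477  4.0816]
62 False 61.809302943718926 [ 1.5329 -1.7759  2.3771]
60 False 59.473360656247614 [ 1.5097 -2.4651  2.2779]
58 False 57.95908325645612 [0.513  0.1837 5.0524]
57 False 57.08066280498436 [-0.2504  0.8781  5.731 ]
56 False 56.19011560070347 [-0.0214  0.5145  6.524 ]
55 False 55.32724859285369 [-0.2264  0.7513  5.9672]
31.9083
```

View pics/s12.png

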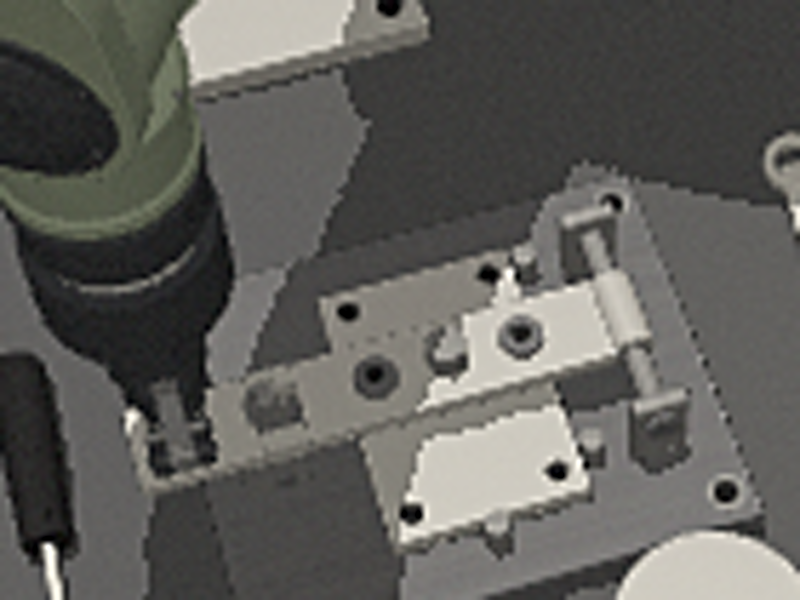

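```bash
python3 - <<'E'
from arc import *
f0=np.array([-.5,.5,0])
for z in (54,53,52,51):
    h=bot.move_linear(W(0,-118,z),speed=.03,until_force=14)
    f=fj(bot.read_ft_force())
    print(z,h,w2j(bot.read_position())[2],f)
    if h or f[2]>15: break
bot.move_linear(W(0,-118,100),speed=.15)
bot.move_linear(W(0,-150,170),speed=.25)
bot.wait(.3)
print(bot.read_clock(),bot.read_ft_force())
im,pos,qq=view('w13')
im=bot.camera('scene'); cv2.imwrite('pics/s13.png',cv2.resize(im[170:275,170:310,::-1],(800,600),interpolation=cv2.INTER_CUBIC))
E
```

```text
54 False 54.37714768322846 [0.0921 1.002  6.4145]
53 False 53.45747162842779 [-0.8563  0.1624  8.0603]
52 False 52.63776430710174 [0.7151 1.3476 7.916 ]
51 False 51.76141142632703 [-1.8667  0.9473  8.0422]
34.1917 [-0.227  -0.5545 -0.0429]
```

View pics/s13.png

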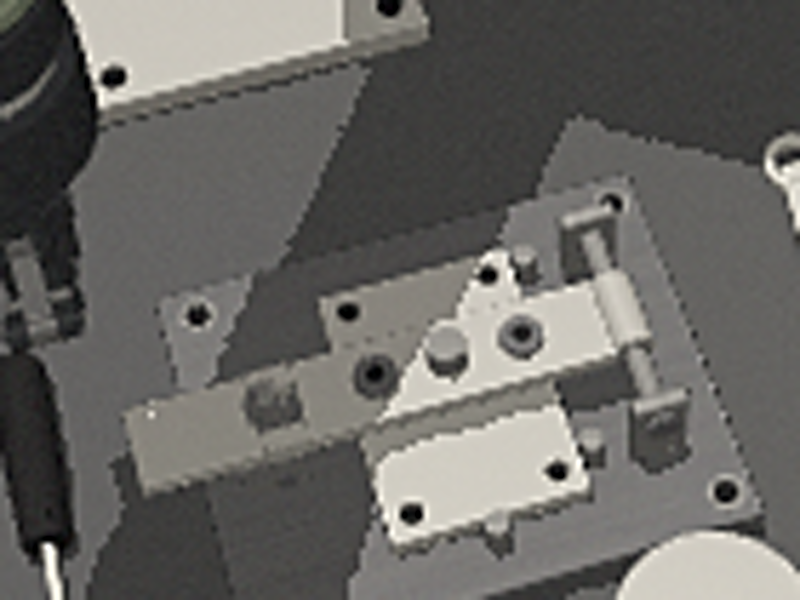

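View pics/w13.png

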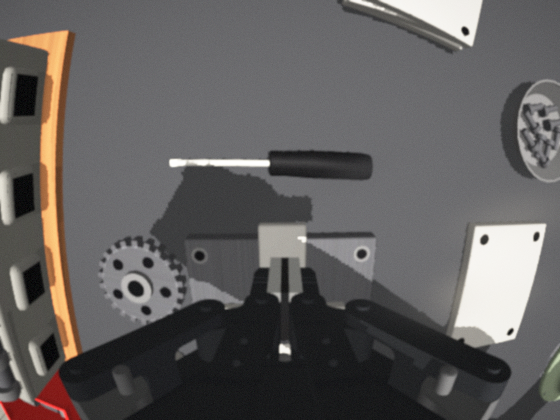

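```bash
python3 - <<'E'
from arc import *
S=bot.calibration('scene')
for a in (-.01,0,.03,.05,.08):
    print(a,((proj(S,J2W(J,[strap(a,0,220,w,5) for w in(-20,20)]+[strap(a,0,220,20,-5),strap(a,0,146,-10,5),strap(a,0,166,-10,5),strap(a,0,146,10,5)]+[[0,-80,75]]))-[170,170])*800/140).ravel().round(0))
im=bot.camera('scene')
cv2.imwrite('pics/s14.png',cv2.resize(im[220:262,188:244,::-1],(800,600),interpolation=cv2.INTER_CUBIC))
im=bot.camera('top')
cv2.imwrite('pics/t14.png',cv2.resize(im[165:235,255:348,::-1],(800,600),interpolation=cv2.INTER_CUBIC))
E
```

```text
-0.01 [122. 410. 142. 490. 146. 500. 295. 383. 250. 395. 307. 421. 264. 389.]
0 [122. 408. 141. 487. 145. 498. 295. 381. 250. 393. 306. 420. 264. 389.]
0.03 [120. 400. 139. 480. 142. 491. 294. 376. 249. 388. 306. 415. 264. 389.]
0.05 [119. 395. 138. 475. 141. 486. 294. 372. 249. 384. 306. 411. 264. 389.]
0.08 [117. 387. 137. 468. 139. 479. 294. 367. 248. 378. 306. 406. 264. 389.]
```

View pics/s14.png

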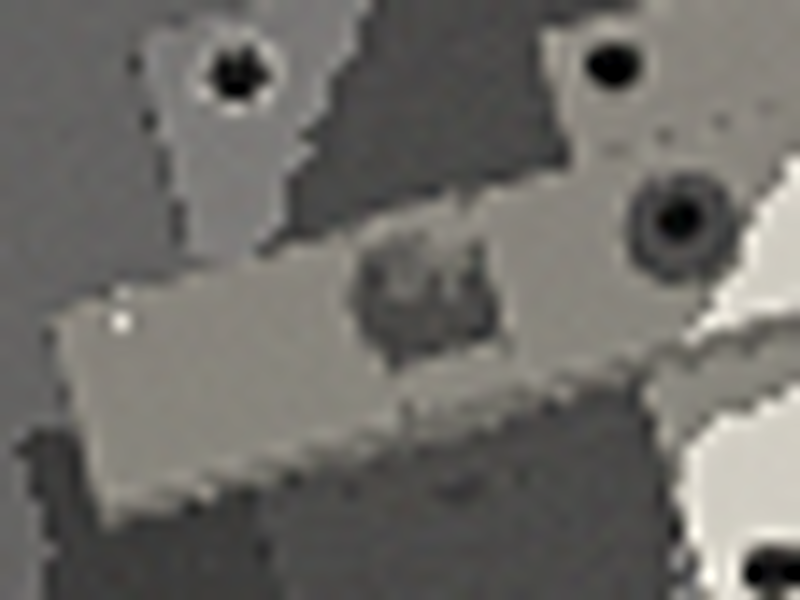

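View pics/t14.png

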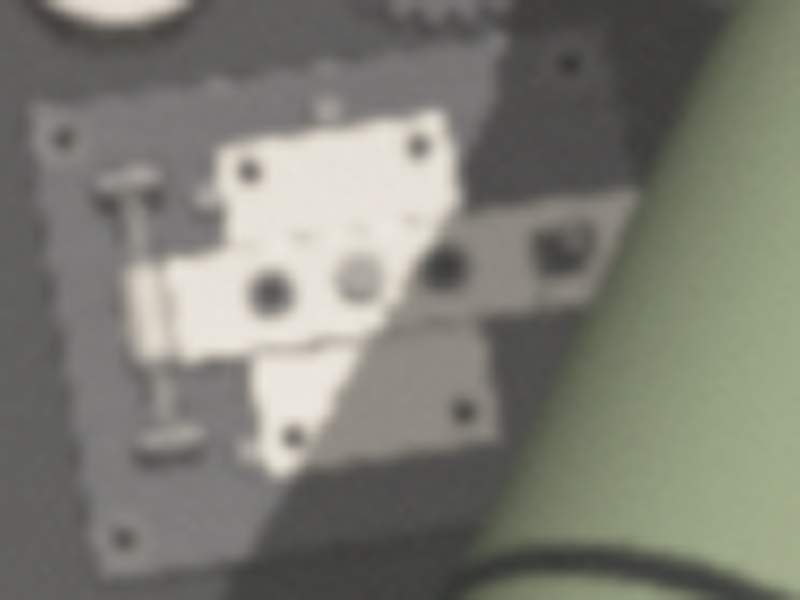

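```bash
python3 - <<'E'
from arc import *
bot.move_linear(W(5,20,230),speed=.3)
bot.wait(.3)
im,pos,q=view('w15')
print(w2j(pos),bot.read_clock())
c=bot.calibration('wrist')
home=[(-65,-45,32),(-65,45,32),(65,45,32),(65,-45,32)]
pins=[(-55,51,38),(45,51,38),(71,0,38),(0,-80,75)]
f=lambda P:((wproj(c,pos,q,J2W(J,P))-[190,90])*4).round(1)
print(f(home+pins))
for a in (-.01,0,.05): print(a,f([strap(a,0,220,w,5) for w in(-20,20)]+[strap(a,0,146,10,5),strap(a,0,166,10,5)]).ravel())
cv2.imwrite('pics/w15c.png',cv2.resize(im[90:240,190:390,::-1],(800,600),interpolation=cv2.INTER_CUBIC)) 
im=bot.camera('top'); cv2.imwrite('pics/t15.png',im[:,:,::-1])
im=bot.camera('scene'); cv2.imwrite('pics/s15.png',im[:,:,::-1])
E
```

```text
[  4.6251  18.7347 229.2257] 35.4917
[[626.8 176.8]
 [616.  505.6]
 [144.4 508.8]
 [132.1 178. ]
 [583.3 532.9]
 [215.  535.7]
 [111.1 350.4]
 [383.5  24.2]]
-0.01 [ 463.6 -202.7  298.5 -203.2  340.4   89.   340.1    7.8]
0 [ 464.3 -204.9  298.1 -205.4  340.3   88.9  340.     7.3]
0.05 [ 468.1 -215.   296.1 -215.5  339.9   89.2  339.6    5.3]
```

View pics/w15c.png

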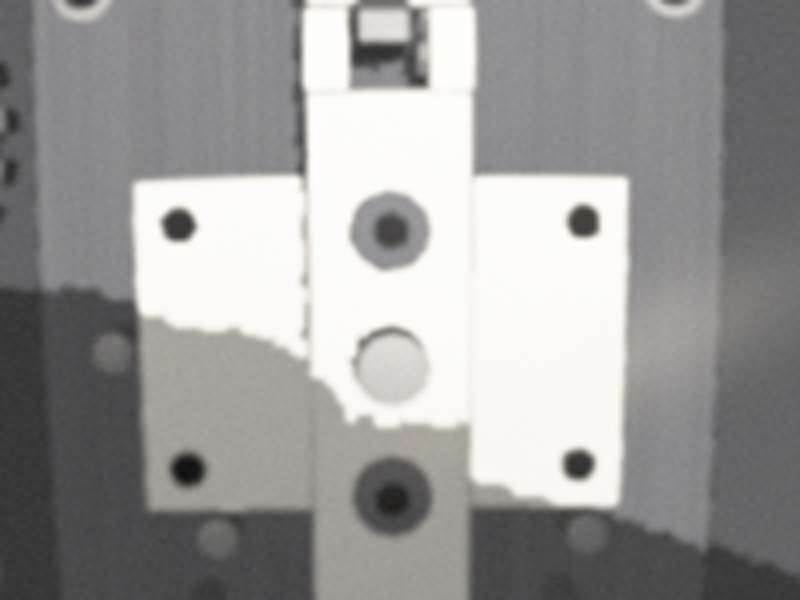

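View pics/s15.png

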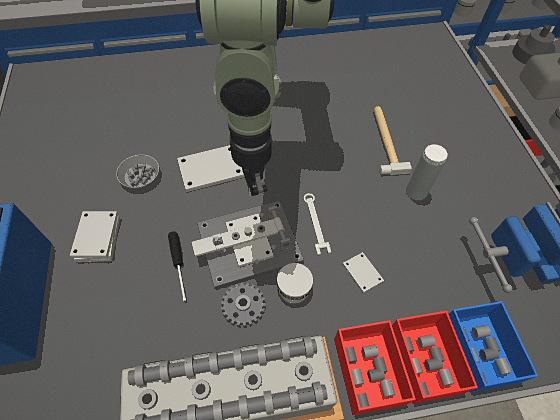

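```bash
python3 - <<'E'
import cv2
a=cv2.imread('pics/w15.png'); cv2.imwrite('pics/w15d.png',cv2.resize(a[25:115,235:340],(700,600),interpolation=cv2.INTER_CUBIC))
E
```

```text
(no output)
```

View pics/w15d.png

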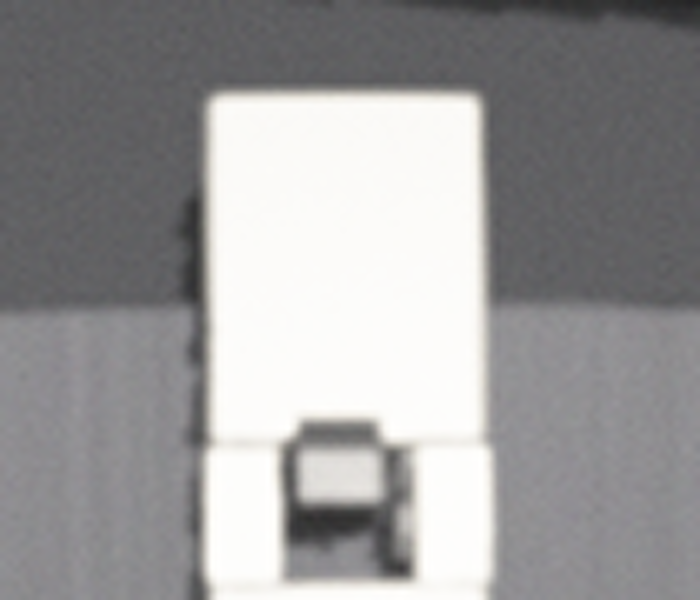

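```bash
python3 - <<'E'
from cell import bot
print(bot.read_clock(),bot.read_ft_force()); bot.close_job()
E
```

```text
35.5917 [ 0.73716974 -0.2589813   0.1657234 ]
the job is handed in; nothing more can be done
```

The jig is ready for drilling: the plate is against all three pins and the strap is latched under the hook. I handed the job in at 35.6 s of the 72 s allowed.

- **Plate:** I pushed its long side square against pins a and b with the open fingers, then its end against pin c. A second push at pin c stopped at the same place, at 9 N against 7 N the first time. In the last wrist picture the plate's corners match the pins to within about 0.3 mm.
- **Strap:** I gripped it by its edges and slid it 18 mm to the middle of its hinge pin. I then swung it down over the hook and pressed the tab; the highest force I read was about 8 N. With the robot clear, the strap tip sits where angle 0 puts it. Unlatched, it would have lifted 0.05 rad, which I could have seen.
- **Hook:** It stands upright in the slot, and its nose is over the strap.
- **Other things on the bench:** The last scene picture, compared by eye with the first, shows them where they were.

**Checks that were less clear:**
- I saw no distinct drop in force at the snap, so the evidence that the hook caught is from the pictures only.
- While pressing, the fingertip reading went about 3 mm lower than a closed strap should allow. I did not find out why.

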